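# Balance the mould carrier and hold it up level

## Robot

A 7-joint arm with a two-finger parallel gripper is mounted at the origin on a cart in front of the work surface, level with it; the furniture and walls round the work are solid. World frame = base frame: x ahead of the robot, y to its left, z up, the work surface at z = 0. Lengths are in m, angles in rad, forces in N, time in s.
With the tool pointing down it reaches from about 0.4 to 0.925 m from the base axis. Payload 4.1 kg.
Tool frame: the origin (TCP) lies at the very end of the fingers, on their centre line; the grasp point (between the pads) lies 19 mm behind it; z points along the fingers, y is the line along which they close (so a half turn about z gives the same grasp; the last joint's range is limited). The gripper opens to 85 mm and grips with 20 to 120 N. Pads are 22 mm wide; open, the fingers measure 114 mm over their backs; the gripper's body (76 mm by 85 mm) begins 54 mm behind the grasp point. The pads swing forward as they close: fully open they stand 13 mm farther back than shut.
Start: joints at [1.061, 0.398, 0.045, 1.537, -0.019, 1.207, -0.051], TCP at [0.26, -0.596, 0.208] pointing down, gripper open.
Joint ranges: [-2.82, 2.82], [-0.49, 2.23], [-1.37, 1.46], [0, 2.46], [-1.36, 4.5], [0.23, 2], [-2.94, 2.94]. Speed limits (rad/s): [2.57, 2.57, 3.14, 3.14, 3.14, 3.14, 3.14].

## Interface

Orientations are given as a rotation vector (axis times angle).
In Python, from workcell import manip, hand, observe, eyes, order gives the robot as it stands. Calls block until the motion is done:
- manip.reach(position, orientation): joint-space move of the TCP to a pose.
- manip.servo_line(position, feed=0.15, ori=None): straight line of the TCP; ori=None keeps the orientation; feed is the mean speed in m/s.
- manip.move_j(angles): joint-space move.
- hand.set_gripper(opening, squeeze=None): opening from 0.0 (shut) to 1.0 (fully open); squeeze is the grip in N (None keeps the last); returns when the fingers have stopped.
- manip.pause(seconds).
- manip.solve_ik(position, orientation): joint angles nearest the present ones, or None.
- observe(): the state.
- eyes.grab_frame(name): name is "side" or "top"; returns the picture (400x640x3 uint8, blue, green, red); there is no depth.
- eyes.camera_model(name): a dict with "fx", "fy", "cx", "cy" (pixels), "R" (3x3) and "t" (3): a world point X has camera coordinates R X + t. Camera axes: x right, y down, z forward; pixel columns grow to the right and rows downward; lengths in m; the calibration is good to about 2 mm. A picture is of the moment at which its call begins. camera_model takes no time and is no camera call.
A pose or a line that the arm cannot do raises manip.IKError and nothing moves.
- order.sign_off(): hands the job in; it is judged then, once.
The state is a dict: "clock": time; "joint_pos": joint angles; "joint_vel": joint speeds; "joint_efforts": joint torques, N m; "eef_pos": TCP position; "ee_rot": TCP orientation; "ft_force": force on the tool from outside, world axes, zero at the start; "moment": the same for the moment, N m; "grip_width": opening from 0.0 (shut) to 1.0 (fully open); "grip_force": force on a finger pad.
Only numpy, scipy, OpenCV 4.12 (cv2) and the standard library are available. Lean on these libraries where they do the work, as an engineer would, in place of code of your own. Each camera call takes 0.05 s, during which the arm holds its last target. There are 200 camera calls.

## Task

Slip the brass ring weight over the bare post of the mould carrier, down onto the carrier's plate, and let go of it. Then take the carrier by the middle of its wooden crossbar, lift it with the mould and the ring aboard about ten centimetres clear of the table, and keep it there level and still: the program finishes while still holding it in the air. Leave the grey ring, the wax and the matchbox where they are, and do not let the mould leave its seat.

Things in the scene. Friction and masses are not known exactly. Their poses are not given: they have to be found in the camera images.
- carrier: Loose mould carrier: aluminium plate 280 x 92 x 8 mm on 4 mm feet (plate top at 12 mm). Origin: centre of its underside; x along the plate, y across, z up. Bare post at x = -95 mm, mould in its seat at x = +95 mm, two 12 mm uprights at x = 0, y = +-38 mm under a wooden crossbar. Yaw pi +- 0.55: mould end near the robot, post end far. 0.25 kg empty, 0.9 kg loaded, balanced at the bar within 0.05 kg
- handle (a point): Centre of the carrier's wooden crossbar, 140 mm above the carrier's underside (axes as the carrier's). The bar is 20 x 20 mm in section, 100 mm long, and runs along the carrier's y (across the plate); 64 mm of it are free between the uprights. Grip it across the carrier's x
- post_foot (a point): Point on the plate's top at the middle of the post's foot (axes as the carrier's). The post is a 14 mm round pin, 52 mm high above this point, its top 6 mm tapered to 8 mm
- seat (a point): Point on the plate's top in the middle of the mould's seat (axes as the carrier's). The seat's rim is 8 mm high, with 2.5 mm play round the mould's foot
- mould: Round pale yellow fluted mould, loose, 80 mm across its collar, 68 mm across its foot, 66 mm high, 0.32 kg, standing in the carrier's seat. Origin: centre of its underside; z up
- brass_ring: Brass-coloured ring weight, loose, lying flat on the table: 52 mm outside, 24 mm hole right through, 26 mm high, about 0.32 kg (unknown by 15 %). Origin: centre of its underside; z along the hole. On the way to the carrier a fixed steel blowpipe lies level in forked rests along y = -0.125 m (all below 0.10 m): carry the ring over it. A tool chest stands beyond x = 0.64
- grey_ring: Grey plastic ring of the same size as the brass one, lying flat on the table; a bystander, not to be used. The two may be in either place. Origin: centre of its underside
- beeswax: Yellow block of wax, 50 x 75 x 32 mm, loose bystander. Origin: centre of its underside
- matchbox: Small red matchbox, 36 x 62 x 15 mm, loose bystander. Origin: centre of its underside
Things that resemble listed ones, but are neither listed nor needed, are in the scene too. What is shaped like the mould but orange or purple is not meant.

How it is judged:
By the outcome, as a careful person would: the job done as asked, in the order asked, and still so for the second after the job is handed in, while the arm keeps its last pose, push and grip.
It also fails if it takes over 51 s, if anything falls off the work surface, if the arm or the gripper's body presses on something with over 40 N, if the wrist force passes 120 N, or if a joint passes its speed limit or range.

## Working session

There is one attempt and no reset: what is moved stays moved. The work goes in short steps, each a Python script; the robot and the scene stay as the last script left them, time stands still between calls to the robot, and variables do not carry over. Pictures are saved under pics/ and viewed, at most 10 in all, crops included, and the job is handed in when it is done.

```bash
ls; mkdir -p pics; python3 - <<'E'
from workcell import manip, hand, observe, eyes, order
import cv2,numpy as np
for n in("top","side"):
    cv2.imwrite(f"pics/{n}0.png",eyes.grab_frame(n)); m=eyes.camera_model(n)
    R=np.array(m["R"]);t=np.array(m["t"]);print(n,m["fx"],m["cx"],m["cy"],"C",(-R.T@t).round(3),"R",R.round(3).tolist())
s=observe();print(s["clock"],s["eef_pos"],s["ee_rot"],s["grip_width"])
E
```

```text
pics
top 361.3929153627106 319.8819390276763 193.30215552140743 C [ 0.357 -0.042  1.141] R [[-0.016, -1.0, 0.0], [-0.977, 0.016, -0.213], [0.213, -0.004, -0.977]]
side 484.65889269146237 313.14702024516754 205.7007102336378 C [ 0.125 -1.1    1.128] R [[0.928, -0.372, 0.019], [-0.233, -0.618, -0.751], [0.291, 0.693, -0.66]]
0.1 [ 0.25937022 -0.5953462   0.20676489] [-3.07386382e+00 -6.40633752e-01  7.13047497e-04] 0.9981357216200544
```

View pics/top0.png

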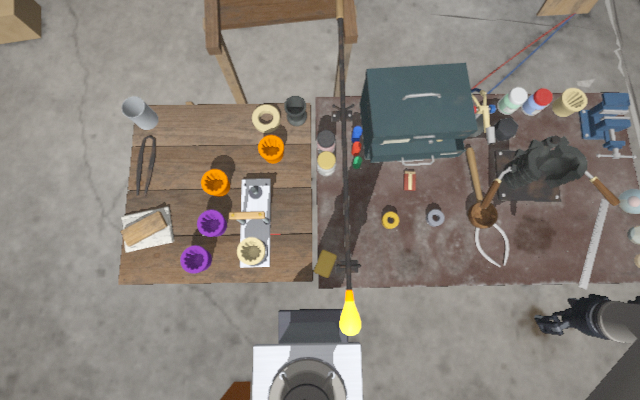

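View pics/side0.png

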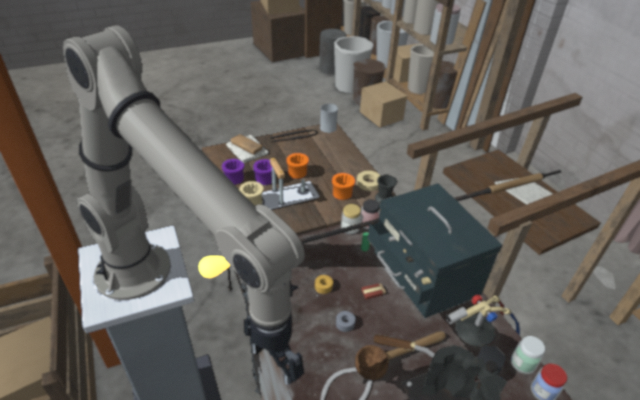

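The top view shows the carrier at (255,222), with the mould end at (251,251) and the post at (256,190). There are two rings at (390,220) and (436,217). Next: a close crop of the candidates in both views.

```bash
cat > h.py <<'E'
import cv2,numpy as np
from workcell import manip, hand, observe, eyes, order
def cam(n):
    m=eyes.camera_model(n);K=np.array([[m["fx"],0,m["cx"]],[0,m["fy"],m["cy"]],[0,0,1]])
    return K,np.array(m["R"]),np.array(m["t"])
def onplane(n,uv,z):
    K,R,t=cam(n);C=-R.T@t;d=R.T@np.linalg.inv(K)@[uv[0],uv[1],1]
    return C+d*(z-C[2])/d[2]
def proj(n,X):
    K,R,t=cam(n);p=K@(R@np.array(X)+t);return p[:2]/p[2]
def tri(ut,us):
    P=[K@np.c_[R,t] for K,R,t in map(cam,("top","side"))]
    X=cv2.triangulatePoints(P[0],P[1],np.float64(ut),np.float64(us)).ravel();return X[:3]/X[3]
def crop(n,im,x,y,w,h,s): return cv2.resize(im[y:y+h,x:x+w],None,fx=s,fy=s,interpolation=cv2.INTER_CUBIC)
E
python3 - <<'E'
from h import *
t=cv2.imread("pics/top0.png");s=cv2.imread("pics/side0.png")
a=crop("t",t,225,165,60,110,5)      # 300x550
b=np.vstack([crop("s",s,232,150,98,70,5),crop("t",t,375,200,80,40,5)[:, :400]]) # 490x350, 400x200
c=np.zeros((550,490,3),np.uint8);c[:350]=b[:350] if b.shape[1]==490 else 0
E
python3 - <<'E'
from h import *
t=cv2.imread("pics/top0.png");s=cv2.imread("pics/side0.png")
c=np.zeros((560,800,3),np.uint8)
c[:550,:300]=crop("t",t,225,165,60,110,5)
c[:350,305:795]=crop("s",s,232,150,98,70,5)
c[355:555,305:705]=crop("t",t,375,200,80,40,5)
cv2.imwrite("pics/crop1.png",c)
E
```

```text
Traceback (most recent call last):
ValueError: all the input array dimensions except for the concatenation axis must match exactly, but along dimension 1, the array at index 0 has size 490 and the array at index 1 has size 400
```

View pics/crop1.png

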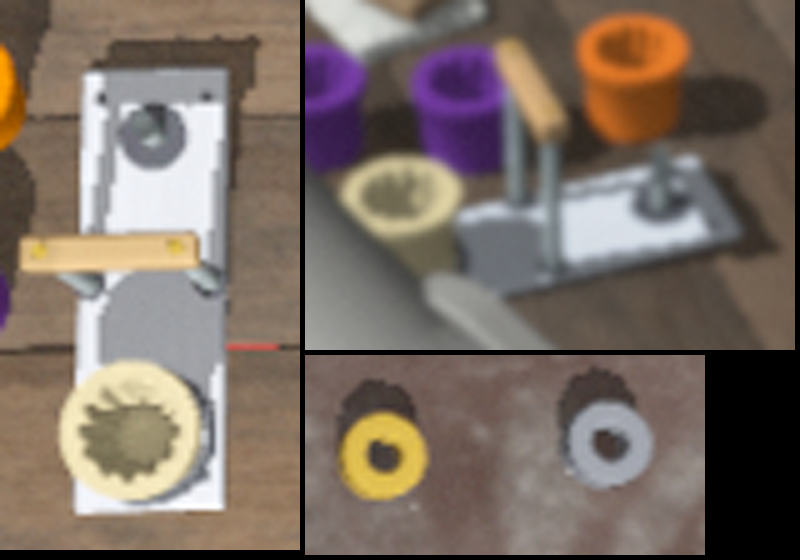

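The crop shows these candidates (top-view pixels):
- **Rings:** the brass one is yellow at (391.5,220.5) and the grey bystander is at (436,218). The cream ring or mould at (266,118) and the jars at (327,160) are lookalikes.
- **Mould:** the cream fluted one at (251,251) sits in the seat. The orange and purple ones are not meant.
- **Carrier parts:** the post foot disc is at (255.4,192.4) and the bar at (247,215.5).

I choose the yellow ring. Now the measurements.

```bash
cat >> h.py <<'E'
def blob(im,lo,hi,box):
    x,y,w,h=box;m=cv2.inRange(cv2.cvtColor(im,cv2.COLOR_BGR2HSV),lo,hi)
    k=np.zeros_like(m);k[y:y+h,x:x+w]=m[y:y+h,x:x+w]
    c=max(cv2.findContours(k,cv2.RETR_EXTERNAL,cv2.CHAIN_APPROX_NONE)[0],key=cv2.contourArea);return c
E
python3 - <<'E'
from h import *
np.set_printoptions(precision=4,suppress=True)
t=cv2.imread("pics/top0.png");s=cv2.imread("pics/side0.png")
hs=cv2.cvtColor(t,cv2.COLOR_BGR2HSV)
print("hsv brass",hs[215,387],"bar",hs[215,240],"mould",hs[242,250],"table",hs[200,235])
c=blob(t,(18,110,90),(35,255,255),(375,200,35,40));e=cv2.fitEllipse(c);print("brass",e,onplane("top",e[0],.026))
c2=blob(s,(15,90,60),(35,255,255),(305,265,40,40));e2=cv2.fitEllipse(c2);print("brass side",e2,onplane("side",e2[0],.015))
c=blob(t,(10,60,170),(25,255,255),(226,205,42,20));r=cv2.minAreaRect(c);print("bar",r)
b=[onplane("top",p,.15) for p in cv2.boxPoints(r)];print(np.array(b),np.mean(b,0))
c=blob(t,(15,20,140),(35,160,255),(235,235,35,34));e=cv2.fitEllipse(c);print("mould",e,onplane("top",e[0],.07))
cs=[(85,70),(228,70),(225,510),(75,512)]
q=np.array([onplane("top",(u/5+224.6,v/5+164.6),.012) for u,v in cs]);print("corners",q,q.mean(0),[np.linalg.norm(q[i]-q[i-1]) for i in range(4)])
print("disc",onplane("top",(152/5+224.6,137/5+164.6),.012))
print("tri mould",tri(e[0],((402-305)/5+231.6,195/5+149.6)))
E
```

```text
hsv brass [ 23 160 223] bar [ 19  94 230] mould [ 23  64 211] table [ 15  77 129]
brass ((390.0401611328125, 219.7175750732422), (16.79060173034668, 17.361085891723633), 42.47467041015625) [ 0.5129 -0.2628  0.026 ]
brass side ((323.4276123046875, 283.9211730957031), (18.819971084594727, 19.80076789855957), 56.61296844482422) [ 0.5152 -0.2657  0.015 ]
bar ((246.5, 215.5), (7.0, 35.0), 90.0)
[[0.5245 0.2074 0.15  ]
 [0.5229 0.1103 0.15  ]
 [0.5033 0.1099 0.15  ]
 [0.5049 0.2066 0.15  ]] [0.5139 0.1586 0.15  ]
mould ((248.90464782714844, 251.75942993164062), (27.193641662597656, 33.5234260559082), 48.97734069824219) [0.4191 0.1648 0.07  ]
corners [[0.6562 0.2055 0.012 ]
 [0.6547 0.1133 0.012 ]
 [0.3764 0.1115 0.012 ]
 [0.3767 0.2033 0.012 ]] [0.516  0.1584 0.012 ] [np.float64(0.27950120023230934), np.float64(0.09224843283237498), np.float64(0.2782961673569084), np.float64(0.09178525753757183)]
disc [0.6112 0.1613 0.012 ]
tri mould [0.4224 0.1632 0.0749]
```

The measurements agree. The plate measures 279 x 92 mm (280 x 92 expected), its centre is (0.516,0.158), and its yaw is about pi. The post foot is at about (0.611,0.160), and the brass ring at about (0.514,-0.264) in both views. Next: check the IK, then grasp.

```bash
python3 - <<'E'
from h import *
np.set_printoptions(precision=3,suppress=True)
D=[np.pi,0,0]; c=np.pi/2**.5
for n,p,o in[("ring",(.514,-.264,.15),D),("post",(.611,.16,.22),D),("post low",(.611,.16,.016),D),("barA",(.515,.1585,.2),(c,c,0)),("barB",(.515,.1585,.2),(c,-c,0))]:
    print(n,manip.solve_ik(p,o))
hand.set_gripper(1.0,50)
manip.reach((.514,-.264,.14),D); manip.servo_line((.514,-.264,.05),feed=.15); manip.servo_line((.514,-.264,.005),feed=.06)
s=observe();print(s["clock"],s["eef_pos"],s["ft_force"])
hand.set_gripper(0.0,50)
s=observe();print(s["clock"],s["eef_pos"],s["ft_force"],s["grip_width"],s["grip_force"])
manip.servo_line((.514,-.264,.05),feed=.1)
s=observe();print(s["clock"],s["ft_force"],s["grip_width"],s["grip_force"])
E
```

```text
ring [ 0.468  0.321 -0.083  1.779  0.031  1.043 -1.197]
post [ 0.18   0.424 -0.687  1.552  0.277  1.265 -2.118]
post low [ 0.055  0.609 -0.516  1.739  0.371  0.892 -2.191]
barA [ 0.343  0.294 -0.866  1.795  0.243  1.164 -0.599]
barB [ 0.541  0.39  -1.153  1.791  0.38   1.211  2.419]
3.525 [ 0.514 -0.264  0.005] [-0.05   0.541  0.121]
4.2917 [ 0.514 -0.264  0.005] [-0.887  0.067  0.258] -0.002822040707522749 0.0
4.8917 [ 0.062 -0.038 -0.101] -0.001511727611284361 0.0
```

The gripper closed fully, so the ring was not between the pads. I look before moving on.

```bash
python3 - <<'E'
from h import *
manip.servo_line((.514,-.264,.16),feed=.2)
t=eyes.grab_frame("top");s=eyes.grab_frame("side")
cv2.imwrite("pics/top1.png",t);cv2.imwrite("pics/side1.png",s)
c=np.zeros((500,800,3),np.uint8)
c[:500,:400]=crop("t",t,360,160,80,100,5);c[:500,400:]=crop("s",s,280,230,80,100,5)
cv2.imwrite("pics/crop2.png",c)
E
```

```text
(no output)
```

View pics/crop2.png

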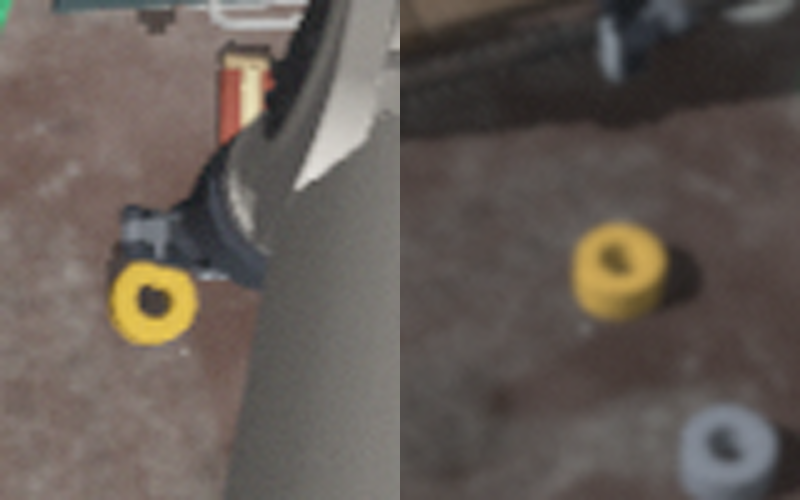

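```bash
python3 - <<'E'
from h import *
from scipy.spatial.transform import Rotation as Ro
np.set_printoptions(precision=4,suppress=True)
s=observe();print(s["eef_pos"],Ro.from_rotvec(s["ee_rot"]).as_matrix().round(3).tolist(),s["clock"],s["ft_force"])
for n in("top","side"): print(n,"tcp proj",proj(n,s["eef_pos"]),"ring proj",proj(n,(.514,-.264,.026)))
print("tip tri",tri((389.6,207),(322,242)))
t=cv2.imread("pics/top1.png");sd=cv2.imread("pics/side1.png")
e=cv2.fitEllipse(blob(t,(18,110,90),(35,255,255),(375,200,35,40)));e2=cv2.fitEllipse(blob(sd,(15,90,60),(35,255,255),(305,265,40,40)))
print(e,e2,tri(e[0],e2[0]))
E
```

```text
[ 0.5126 -0.2633  0.1578] [[1.0, 0.0, -0.004], [0.0, -1.0, 0.002], [-0.004, -0.002, -1.0]] 5.6917 [-0.2103 -0.1945 -0.8153]
top tcp proj [399.3598 213.0328] ring proj [390.4191 219.3691]
side tcp proj [323.9338 250.0758] ring proj [322.9518 281.2025]
tip tri [ 0.5225 -0.2353  0.1605]
((389.9185485839844, 220.11541748046875), (16.11003875732422, 17.25554656982422), 94.13093566894531) ((323.449462890625, 283.9417419433594), (18.731647491455078, 19.8260498046875), 55.129764556884766) [ 0.5147 -0.265   0.0141]
```

```bash
python3 - <<'E'
from h import *
t=cv2.imread("pics/top1.png");s=cv2.imread("pics/side1.png")
c=np.zeros((600,800,3),np.uint8)
c[:,:400]=crop("t",t,375,180,50,75,8);c[:,400:]=crop("s",s,295,180,66,100,6)[:,:396].repeat(1,1)[:, :400] if False else cv2.resize(s[190:265,300:350],(400,600),interpolation=cv2.INTER_CUBIC)
cv2.imwrite("pics/crop3.png",cv2.convertScaleAbs(c,alpha=1.5,beta=20))
E
```

```text
(no output)
```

View pics/crop3.png

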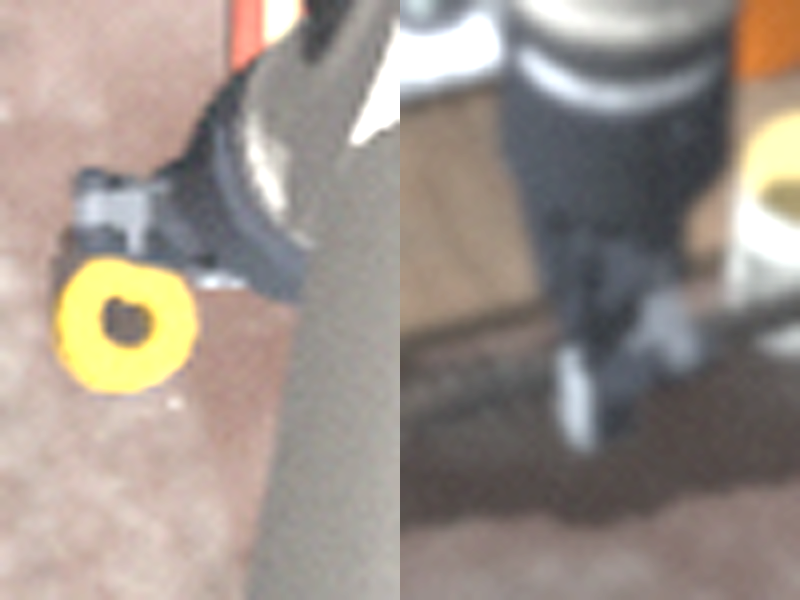

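```bash
python3 - <<'E'
from h import *
np.set_printoptions(precision=4,suppress=True)
print(tri((389.6,205),(333.1,232.5)),tri((401.9,215),(321.9,243)))
hand.set_gripper(1.0,50);o=observe();print(o["clock"],o["grip_width"],o["eef_pos"])
t=eyes.grab_frame("top");s=eyes.grab_frame("side")
cv2.imwrite("pics/top2.png",t);cv2.imwrite("pics/side2.png",s)
c=np.zeros((600,800,3),np.uint8)
c[:,:400]=cv2.resize(t[180:255,375:425],(400,600),interpolation=cv2.INTER_CUBIC);c[:,400:]=cv2.resize(s[190:265,300:350],(400,600),interpolation=cv2.INTER_CUBIC)
cv2.imwrite("pics/crop4.png",cv2.convertScaleAbs(c,alpha=1.5,beta=20))
E
```

```text
[ 0.5431 -0.2356  0.1869] [ 0.5043 -0.2634  0.1883]
6.475 0.9988261280924329 [ 0.514  -0.264   0.1601]
```

View pics/crop4.png

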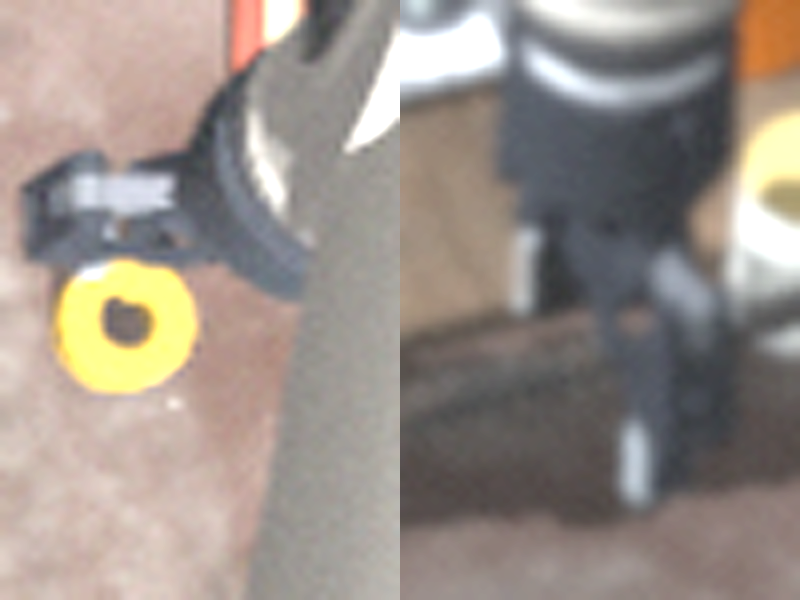

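```bash
python3 - <<'E'
from h import *
np.set_printoptions(precision=4,suppress=True)
print("+y tip open",tri((386.9,214),(315.6,228.7)),"exp",(.514,-.2215,.173), proj("top",(.514,-.2215,.173)),proj("side",(.514,-.2215,.173)))
print("-y exp",proj("side",(.514,-.3065,.173)),"shut exp",proj("side",(.514,-.264,.16)),proj("top",(.514,-.264,.16)))
t=cv2.imread("pics/top2.png");s=cv2.imread("pics/side2.png")
c=np.zeros((600,800,3),np.uint8)
X=lambda n,p,x,y:tuple(int(v) for v in ((proj(n,p)-[x,y]+.5)*8))
c[:,:400]=cv2.resize(t[180:255,370:420],(400,600),interpolation=cv2.INTER_CUBIC);d=cv2.resize(s[210:285,300:350],(400,600),interpolation=cv2.INTER_CUBIC)
L=c[:,:400].copy();L=cv2.convertScaleAbs(L,alpha=1.8,beta=30);d=cv2.convertScaleAbs(d,alpha=1.8,beta=30)
for p,k in[((.514,-.2215,.173),(0,255,0)),((.514,-.3065,.173),(0,0,255)),((.514,-.264,.16),(255,0,255)),((.5147,-.265,0.026),(255,255,0))]:
    cv2.drawMarker(L,X("top",p,370,180),k,0,12,1);cv2.drawMarker(d,X("side",p,300,210),k,0,12,1)
cv2.imwrite("pics/crop5.png",np.hstack([L,d]))
E
```

```text
+y tip open [ 0.5039 -0.2204  0.2035] exp (0.514, -0.2215, 0.173) [385.1083 211.8689] [318.7661 235.9629]
-y exp [330.8893 257.0276] shut exp [324.5286 249.5561] [399.735  212.3917]
```

View pics/crop5.png

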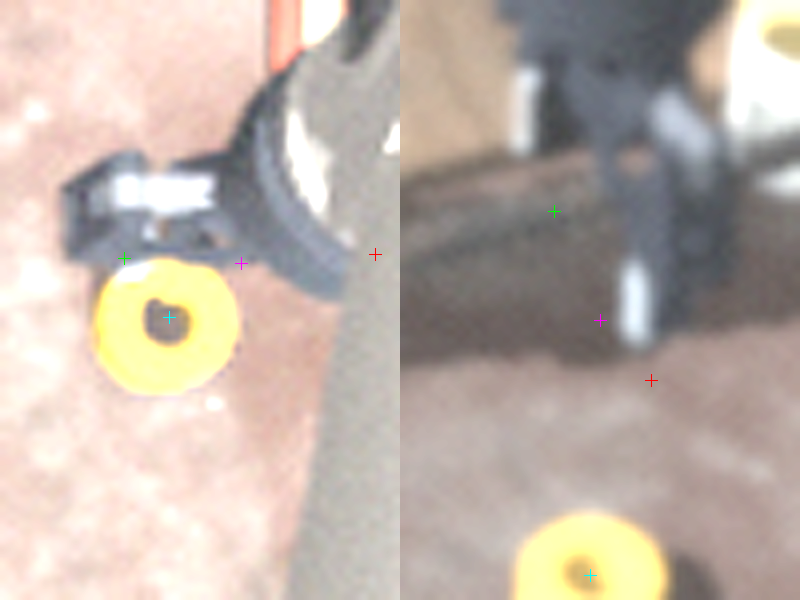

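Crop 5 shows the pad ends in the side view about 5 px above where the stated TCP projects, at (329,253) and (315.6,229). The pad ends therefore sit some 20–30 mm higher than the stated TCP, and they closed above the 26 mm ring without touching it. I'll find the true finger length by a gentle touch beside the ring, watching the force.

```bash
python3 - <<'E'
from h import *
x,y=.5147,-.265
manip.servo_line((x,y,.02),feed=.2); manip.pause(.1);f0=np.array(observe()["ft_force"]);z=.005
manip.servo_line((x,y,z),feed=.08)
while z>-.034:
    z-=.003
    try: manip.servo_line((x,y,z),feed=.04)
    except manip.IKError as e: print("IK",z,e);break
    manip.pause(.05)
    s=observe();d=np.array(s["ft_force"])-f0
    print(round(z,3),round(s["eef_pos"][2],4),d.round(1))
    if abs(d[2])>3: break
print(s["clock"])
E
```

```text
0.002 0.002 [ 0.6 -0.5  1.6]
-0.001 -0.0011 [ 0.3 -0.4  2. ]
-0.004 -0.0041 [ 0.4 -1.   1.1]
-0.007 -0.0072 [0.3 0.1 1. ]
-0.01 -0.0101 [-0.6  0.1  0.6]
-0.013 -0.0132 [ 0.1 -0.1  0.5]
-0.016 -0.0161 [-0.1 -0.5  1. ]
-0.019 -0.0191 [ 0.6 -0.9  1.3]
-0.022 -0.0222 [-0.3  0.5  0.8]
-0.025 -0.0251 [ 0.  -0.5  0.8]
-0.028 -0.0281 [-0.1 -1.   1.8]
-0.031 -0.0311 [-0.3 -1.   1. ]
-0.034 -0.0341 [0.3 0.2 1.9]
-0.037 -0.0367 [ 0.5 -0.9  3.8]
12.0583
```

The fingers touch the table at a stated TCP z of -0.036 when open. Allowing for the 13 mm swing, the real fingertips are about 23 mm shorter than stated. I'll carry that offset through everything, starting with a re-grip at z=-0.022.

```bash
python3 - <<'E'
from h import *
x,y=.5147,-.265
manip.servo_line((x,y,-.022),feed=.08)
hand.set_gripper(0.0,50)
s=observe();print(s["clock"],s["ft_force"],s["grip_width"],s["grip_force"])
manip.servo_line((x,y,.02),feed=.1)
s=observe();print(s["clock"],s["ft_force"],s["grip_width"],s["grip_force"])
if s["grip_width"]>.4:
    manip.servo_line((x,y,.18),feed=.2); manip.servo_line((.54,0,.18),feed=.25); manip.servo_line((.611,.16,.18),feed=.2)
    manip.servo_line((.611,.16,.10),feed=.15); manip.pause(.2)
    s=observe();print(s["clock"],s["ft_force"],s["grip_width"],s["eef_pos"])
    t=eyes.grab_frame("top");d=eyes.grab_frame("side");cv2.imwrite("pics/top3.png",t);cv2.imwrite("pics/side3.png",d)
    cv2.imwrite("pics/crop6.png",np.hstack([cv2.resize(t[150:225,225:275],(400,600),interpolation=cv2.INTER_CUBIC),cv2.resize(d[140:215,280:330],(400,600),interpolation=cv2.INTER_CUBIC)]))
E
```

```text
12.825 [-1.5391888   0.13562281  4.98456598] 0.6019139374344001 51.67600778862834
13.3917 [-0.69473803 -0.34017712 -3.25441174] 0.5924261909565414 52.48038721270859
17.4667 [ 0.19526656  0.60604952 -3.87172142] 0.5951154650128467 [0.61198308 0.16028946 0.10143439]
```

View pics/crop6.png

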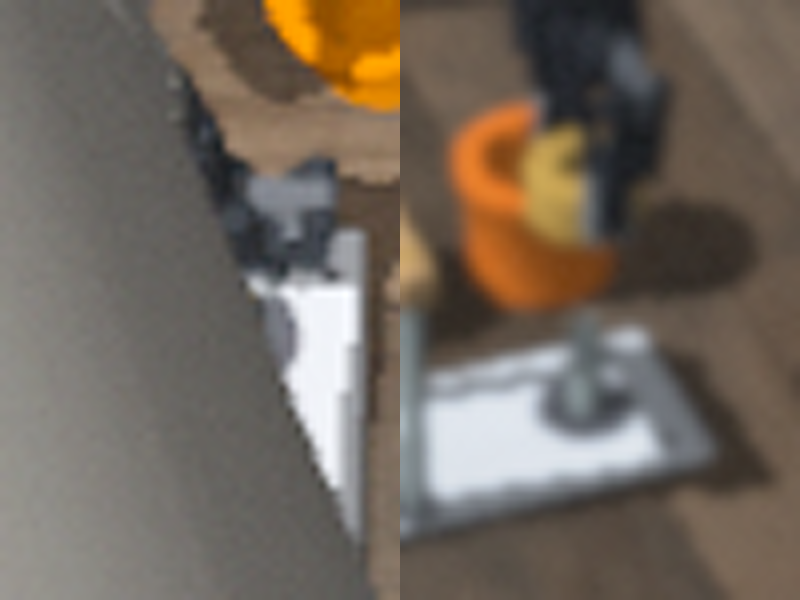

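The side view shows the ring held level, in line above the post: ring bottom at about (300.6,170.6), post foot at about (303,191) and post top at about (303,180). Next: check the alignment numerically.

```bash
python3 - <<'E'
from h import *
np.set_printoptions(precision=4,suppress=True)
px=lambda u,v:((u-400)/8+279.5,v/8+139.5)
print("post foot side",onplane("side",px(583,406),.012),"top",onplane("side",px(585,318),.064))
print("disc tri",tri((152/5+224.5,137/5+164.5),px(588,405)))
d=cv2.imread("pics/side3.png");c=blob(d,(18,60,60),(32,255,255),(294,152,20,20));print("ring bbox",cv2.boundingRect(c))
import math
th=np.linspace(0,2*math.pi,60)
for x,y in[(.612,.160),(.608,.16),(.616,.16)]:
    P=np.array([proj("side",(x+.026*np.cos(a),y+.026*np.sin(a),z)) for a in th for z in(.123,.149)]);print(x,"expected min/max",P.min(0),P.max(0))
E
```

```text
post foot side [0.6131 0.1641 0.012 ] top [0.6131 0.1621 0.064 ]
disc tri [0.613  0.1608 0.0148]
ring bbox (295, 155, 9, 15)
0.612 expected min/max [295.0682 155.7308] [310.2426 170.8107]
0.608 expected min/max [293.9709 155.9647] [309.1559 171.0583]
0.616 expected min/max [296.164  155.4973] [311.3277 170.5635]
```

```bash
python3 - <<'E'
from h import *
x,y=.612,.161
manip.servo_line((x,y,.055),feed=.12);manip.pause(.1);f0=np.array(observe()["ft_force"]);z=.055;ok=True
while z>-.0085:
    z=max(z-.008,-.0085);manip.servo_line((x,y,z),feed=.06)
    d=np.array(observe()["ft_force"])-f0;print(round(z,4),d.round(1))
    if np.abs(d).max()>8: ok=False;break
if ok:
    hand.set_gripper(1.0,50);manip.pause(.1)
    manip.servo_line((x,y,.06),feed=.15);manip.servo_line((x,y,.2),feed=.3)
print(ok,observe()["clock"])
E
```

```text
0.047 [-0.2 -0.4 -0.2]
0.039 [ 1.6 -0.4  0.3]
0.031 [0.9 0.3 0.2]
0.023 [ 1.  -0.3 -0.8]
0.015 [ 0.6 -0.7  0.3]
0.007 [0.3 0.8 0.3]
-0.001 [ 0.9  0.7 -0.4]
-0.0085 [ 0.1 -0.3  0.1]
True 22.2167
```

```bash
python3 - <<'E'
from h import *
c=np.pi/2**.5
manip.servo_line((.60,.161,.25),feed=.3)
manip.reach((.516,.159,.25),(c,c,0));manip.pause(.1)
s=observe();print(s["clock"],s["eef_pos"],s["ee_rot"])
t=eyes.grab_frame("top");d=eyes.grab_frame("side");cv2.imwrite("pics/top4.png",t);cv2.imwrite("pics/side4.png",d)
cv2.imwrite("pics/crop7.png",np.hstack([cv2.resize(t[165:275,222:282],(327,600),interpolation=cv2.INTER_CUBIC),cv2.resize(d[120:220,245:323],(468,600),interpolation=cv2.INTER_CUBIC)]))
E
```

```text
23.9917 [0.5160329  0.15884534 0.24952221] [-2.22176588e+00 -2.22038893e+00  9.52791413e-04]
```

View pics/crop7.png

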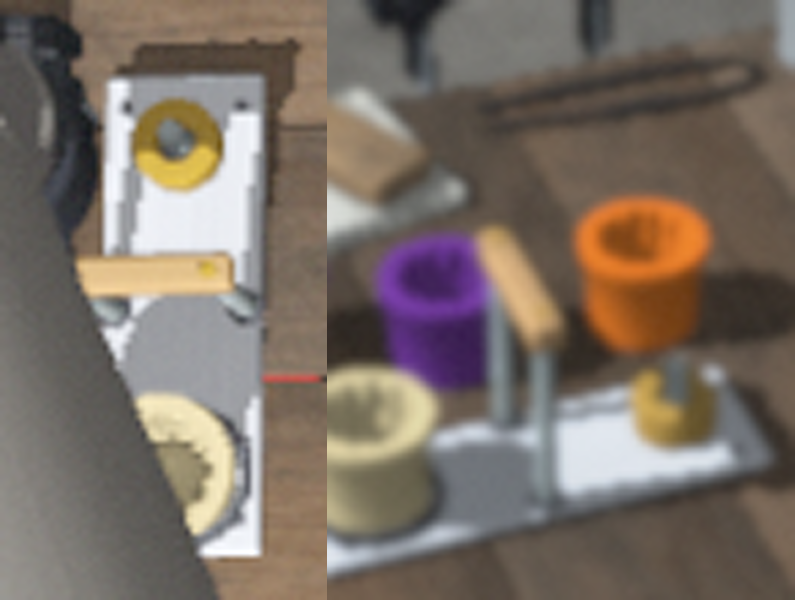

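The ring is flat on the plate around the post: top view (254.5,191), side view (302,188). The mould is seated and the carrier hasn't moved. The open fingers straddle the bar, so I descend and grip.

```bash
python3 - <<'E'
from h import *
x,y=.516,.159
manip.servo_line((x,y,.15),feed=.15);manip.pause(.1);f0=np.array(observe()["ft_force"])
for z in(.13,.112,.098):
    manip.servo_line((x,y,z),feed=.08);d=np.array(observe()["ft_force"])-f0;print(z,d.round(1))
    if np.abs(d).max()>6: raise SystemExit("contact")
hand.set_gripper(0.0,90);s=observe();print(s["clock"],s["ft_force"],s["grip_width"],s["grip_force"])
if .1<s["grip_width"]<.4:
    manip.servo_line((x,y,.118),feed=.03);s=observe();print(s["clock"],s["ft_force"],s["moment"],s["grip_width"])
    t=eyes.grab_frame("top");d=eyes.grab_frame("side");cv2.imwrite("pics/top5.png",t);cv2.imwrite("pics/side5.png",d)
E
```

```text
0.13 [-0.5  1.4  0.2]
0.112 [0.4 1.  0.6]
0.098 [-0.2  1.2 -0.3]
26.725 [2.31482673 0.74025076 2.57703392] 0.2173611937791545 88.9762544631958
27.5417 [-0.33462708  1.01372636 -8.73146594] [-0.00599025 -0.02315063  0.01751818] 0.21836631800506373
```

The wrist carries 8.7 N (0.89 kg, matching the loaded 0.9 kg) with almost no moment. I lift to 10 cm and check.

```bash
python3 - <<'E'
from h import *
manip.servo_line((.516,.159,.200),feed=.04);manip.pause(.5)
s=observe();print(s["clock"],s["eef_pos"],s["ee_rot"],s["ft_force"],s["moment"],s["grip_width"],s["grip_force"],np.abs(s["joint_vel"]).max())
t=eyes.grab_frame("top");d=eyes.grab_frame("side");cv2.imwrite("pics/top6.png",t);cv2.imwrite("pics/side6.png",d)
cv2.imwrite("pics/crop8.png",np.hstack([cv2.resize(t[150:290,215:295],(343,600),interpolation=cv2.INTER_CUBIC),cv2.resize(d[100:235,225:327],(453,600),interpolation=cv2.INTER_CUBIC)]))
E
```

```text
30.3417 [0.51601687 0.15898244 0.20000721] [2.22148787e+00 2.22136359e+00 1.81484859e-05] [-0.08737188  0.43406926 -8.33564741] [-0.0318816  -0.02059649 -0.0133091 ] 0.21617187179550718 88.03290009498596 0.0020750963780783705
```

View pics/crop8.png

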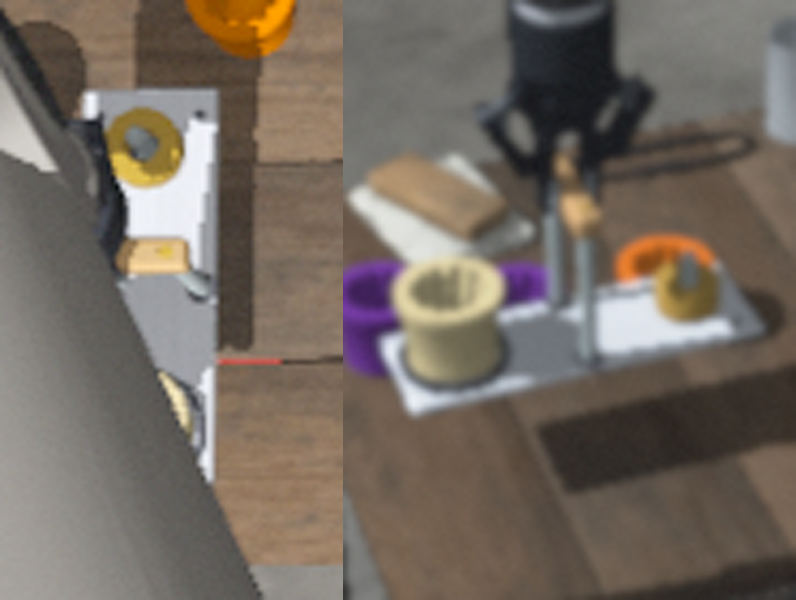

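The carrier hangs clear of the table with the ring on the post and the mould seated. I check the level from the plate's corner pixels, and hand in if it agrees.

```bash
python3 - <<'E'
from h import *
f=lambda u,v:((u-343)/4.444+224.6,v/4.444+99.6)
g=[]
for (u,v),X in[((412,411),(.376,.113)),((763,325),(.656,.113)),((722,262),(.656,.205)),((380,340),(.376,.205))]:
    p=proj("side",(*X,.112));q=f(u,v);g.append((q[1]-p[1])*-1.5/485/.75);print(np.round(q,1),p.round(1),"dz~",round(g[-1],4))
near=(g[0]+g[3])/2;far=(g[1]+g[2])/2;tilt=abs(near-far)/.28
s=observe();print("tilt",tilt,s["grip_width"],s["clock"])
if tilt<.04: order.sign_off();print("signed off")
E
```

```text
[240.1 192.1] [240.3 192.1] dz~ 0.0002
[319.1 172.7] [319.5 173.8] dz~ 0.0046
[309.9 158.6] [309.6 159.1] dz~ 0.0022
[232.9 176.1] [233.  175.9] dz~ -0.0007
tilt 0.012963491385678257 0.21879127762710002 30.4417
the job is handed in; nothing more can be done
signed off
```

The job is handed in at 30.4 s: the brass ring is on the post and the carrier is held still about 10 cm up, with a tilt of about 0.013 rad (under 1°) and the mould in its seat; the first try at the ring closed above it because the fingers are about 23 mm shorter than stated.

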